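Hold the setting square in the corner of plate and pinion housing

TASK

Grip the steel setting square (the L-shaped plate) by its upright blade and slide it up out of its slot in the grey rack, then carry it to the stainless base plate and push it into the corner in front of the grey pinion housing: the underside of its foot flat down on the plate, the back edge of its blade flush against the housing's machined face, square-on to it. Finish while still gripping it there and pressing it both down on the plate and against the face (the program ends holding; do not let go), and leave the other gauges in the rack and the gear, bearing and bolt where they are.

Things in the scene. Friction and masses are not known exactly. Their poses are not given: they have to be found in the camera images.
- square_grip (a point): Setting square: loose L-shaped steel plate, 8 mm thick, 0.4 kg, upright in one of the rack's three slots (which one varies); the tallest piece there, the only L. Foot 90 long, 30 high; at its heel end a blade 44 wide, 100 mm high over all. This point: centre of the upper blade, where to grip it across its thickness, 80 mm above the foot's underside. x from toe to heel, y across the thickness, z up
- square_heel (a point): The square's outer corner, where the foot's underside meets the blade's back edge (mid-thickness); same axes. square_grip lies at (-22, 0, 80) mm from here; the foot reaches 90 mm to -x
- rack: Fixed grey plastic rack, 124 x 190 mm, 35 mm high, three slots open at the top, at y = -60, 0, +60 mm, each along x, 100 mm long, 11 wide, 27 deep (slot floor 8 mm above the table). Origin: centre of its underside, z up. The square stands on the slot floor, its heel towards the rack's +x, away from the robot
- plate: Fixed stainless steel base plate, 300 x 280 mm, 10 mm thick, lying on the table; origin at the centre of its underside, z up
- housing: Fixed grey pinion housing bolted on the left or right half of the plate; its front is a flat upright machined face 60 mm wide, 75 high, down to the plate, facing the robot. Origin: middle of the face's lower edge, at the plate's top. x points into the housing, normal to the face; y along the face; z up. It reaches 77 mm behind the face; its feet, 108 mm wide, begin 30 mm behind it
- socket: Fixed twist-lock bayonet socket (84 mm across) with an orange gear fixture, 64 mm high, on the other half of the plate; not used. Origin: centre of its underside, on the plate's top
- gear: Loose helical gear lying flat on the plate, 66 mm across, 26 mm high, origin at the centre of its underside; leave alone
- bearing: Loose ball bearing with a blue shield lying on the plate, 36 mm across, 12 mm high, origin at the centre of its underside; leave alone
- bolt: Loose yellow zinc hex bolt standing on its head in front of the socket, 21 mm across, 48 mm high, origin at the centre of its underside; leave alone
- round_gauge: Loose steel gauge with a round top in another slot, 88 mm long, 8 mm thick, 66 mm high, origin at the +x end of its underside (towards the rack's +x); leave alone
- flat_gauge: Loose plain rectangular steel gauge in another slot, 88 mm long, 8 mm thick, 56 mm high, origin at the +x end of its underside (towards the rack's +x); leave alone

How it is judged:
On the way:
1. The square is drawn up out of its slot, held in the fingers (z of square_heel in the frame of rack above 0.04 m and contact force between the fingers and square above 1 N), for 0.1 s.
At the end, for the whole second after the job is handed in: The square is still gripped by the fingers and at rest, its foot pressing on the plate (over 1 N, heel within 2 mm) and its blade pressing on the housing's machined face (over 1 N, heel within 2.5 mm, blade within the face's width), upright to 0.03 rad and square-on to the face to 0.07 rad (contact force between the fingers and square above 2 N and contact force between square and plate above 1 N and contact force between square and housing above 1 N and x of square_heel in the frame of housing between -0.0025 and 0.0025 m and y of square_heel in the frame of housing between -0.026 and 0.026 m and z of square_heel in the frame of housing between -0.0025 and 0.002 m and angle between square_heel's own z axis and vertical below 0.03 rad and angle between the x axis of square_heel and the x axis of housing, either way round below 0.07 rad and linear speed of square below 0.01 m/s); the arm keeps its last pose, push and grip.
It fails at once if The gear is disturbed (moved over 15 mm) (distance of gear from where it was at the start of the episode above 0.015 m).
It fails at once if The bearing is disturbed (moved over 15 mm) (distance of bearing from where it was at the start of the episode above 0.015 m).
It fails at once if The bolt is disturbed (moved over 15 mm) (distance of bolt from where it was at the start of the episode above 0.015 m).
It fails at once if The round gauge is disturbed (moved over 15 mm) (distance of round_gauge from where it was at the start of the episode above 0.015 m).
It fails at once if The flat gauge is disturbed (moved over 15 mm) (distance of flat_gauge from where it was at the start of the episode above 0.015 m).
It also fails if it takes over 69 s, if anything falls off the work surface, if the arm or the gripper's body presses on something with over 40 N, if the wrist force passes 120 N, or if a joint passes its speed limit or range.

ROBOT

A 7-joint arm with a two-finger parallel gripper is mounted at the origin on the work surface. World frame = base frame: x ahead of the robot, y to its left, z up, the work surface at z = 0. Lengths are in m, angles in rad, forces in N, time in s.
With the tool pointing down it reaches from about 0.425 to 0.95 m from the base axis. Payload 4.7 kg.
Tool frame: the origin (TCP) lies between the finger pads; the fingertips stand 25 mm ahead of it and the grasp point (between the pads) lies 6 mm ahead of it; z points along the fingers, y is the line along which they close (so a half turn about z gives the same grasp; the last joint's range is limited). The gripper opens to 85 mm and grips with 20 to 120 N. Pads are 22 mm wide; open, the fingers measure 114 mm over their backs; the gripper's body (76 mm by 85 mm) begins 54 mm behind the grasp point. The pads swing forward as they close: fully open they stand 13 mm farther back than shut.
Start: joints at [-1.19, 0.469, -0.049, 1.532, 0.024, 1.141, -0.082], TCP at [0.269, 0.619, 0.256] pointing down, gripper open.
Joint ranges: [-2.59, 2.59], [-0.33, 1.99], [-1.39, 1.29], [0.1, 2.45], [-1.04, 4.18], [0.21, 1.99], [-2.66, 2.66]. Speed limits (rad/s): [2.57, 2.57, 3.14, 3.14, 3.14, 3.14, 3.14].

INTERFACE

Orientations are given as a 3x3 rotation matrix whose columns are the frame's x, y, z axes.
In Python, from rig import * gives the robot as it stands. Calls block until the motion is done:
- movep(position, orientation): joint-space move of the TCP to a pose.
- move_l(position, attitude=None, feed=0.15, until_force=None): straight line of the TCP; attitude=None keeps the orientation; feed is the mean speed in m/s. With until_force (N) it stops when the force on the tool has changed by that much, and returns True; else False.
- move_joints(angles): joint-space move.
- command_gripper(opening, newtons=None): finger opening in m; newtons is the grip in N (None keeps the last); returns when the fingers have stopped.
- sleep(seconds).
- inverse_kinematics(position, orientation): joint angles nearest the present ones, or None.
- sense(): the state.
- camera(name): name is "scene" or "top" or "wrist"; returns (picture, depth): 400x640x3 uint8, red, green, blue; 400x640 float32, m along the optical axis (not along the pixel's ray), 0 where there is no reading.
- camera_params(name): a dict with "K" (3x3 intrinsics, pixels), "dist" ([k1, k2, p1, p2, k3] as OpenCV has them; the pictures are not rectified), "position" and "rotation" of the camera in the world; the wrist camera has in their place "tool_from_camera" (4x4, takes a point from camera to tool coordinates, whose origin is the TCP and whose axes are the flange's). Camera axes: x right, y down, z forward; pixel columns grow to the right and rows downward; lengths in m; the calibration is good to about 2 mm. A picture is of the moment at which its call begins: read the wrist's pose just before it. camera_params takes no time and is no camera call.
A pose or a line that the arm cannot do raises Unreachable and nothing moves.
- finish_job(): hands the job in; it is judged then, once.
The state is a dict: "time_s": time; "joint_pos": joint angles; "qd": joint speeds; "joint_efforts": joint torques, N m; "position": TCP position; "tcp_rot": TCP orientation; "wrist_force": force on the tool from outside, world axes, zero at the start; "ft_torque": the same for the moment, N m; "finger_gap": finger opening in m; "gripper_force": force on a finger pad.
Only numpy, scipy, OpenCV 4.12 (cv2) and the standard library are available. Lean on these libraries where they do the work, as an engineer would, in place of code of your own. Each camera call takes 0.05 s, during which the arm holds its last target. There are 200 camera calls.

## Working session

There is one attempt and no reset: what is moved stays moved. The work goes in short steps, each a Python script; the robot and the scene stay as the last script left them, time stands still between calls to the robot, and variables do not carry over. Pictures are saved under pics/ and viewed, at most 10 in all, crops included, and the job is handed in when it is done.

```bash
mkdir -p pics; cat > h.py <<'E'
from rig import *
import numpy as np, cv2
def cloud(name):
    s=sense(); img,d=camera(name); p=camera_params(name)
    K=np.array(p["K"]); dist=np.array(p["dist"])
    if "position" in p: R=np.array(p["rotation"]); t=np.array(p["position"])
    else:
        T=np.array(p["tool_from_camera"]); Rt=np.array(s["tcp_rot"])
        R=Rt@T[:3,:3]; t=Rt@T[:3,3]+np.array(s["position"])
    h,w=d.shape; u,v=np.meshgrid(np.arange(w),np.arange(h))
    n=cv2.undistortPoints(np.stack([u,v],-1).reshape(-1,1,2).astype(np.float64),K,dist).reshape(h,w,2)
    P=np.dstack([n,np.ones((h,w))])*d[...,None]
    W=P@R.T+t; W[d==0]=np.nan
    return img,W
E
python3 - <<'E'
from h import *
for n in("top","scene"):
    i,W=cloud(n); cv2.imwrite(f"pics/{n}.png",i[...,::-1]); np.savez(f"{n}.npz",i=i,W=W)
    print(n,camera_params(n)["position"],np.nanmin(W,(0,1)),np.nanmax(W,(0,1)))
E
```

```text
top [0.40112324 0.03911374 0.88166995] [-0.16316083 -1.54227656 -0.76835063] [1.80232162 1.86100339 0.31382883]
scene [ 1.04141055 -0.36858559  0.63167137] [-1.40673208 -0.50217128 -0.76137808] [1.15052823 1.58508833 0.36184054]
```

View pics/top.png

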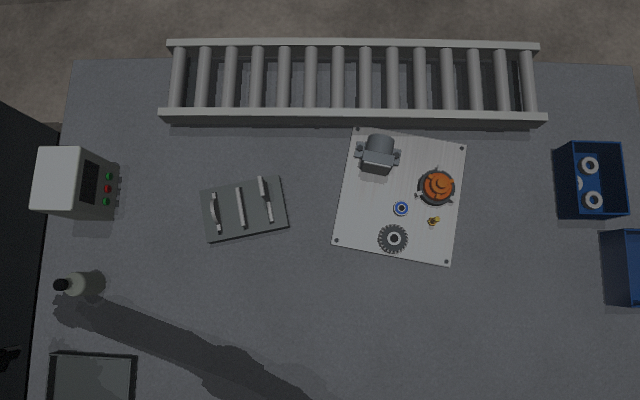

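View pics/scene.png

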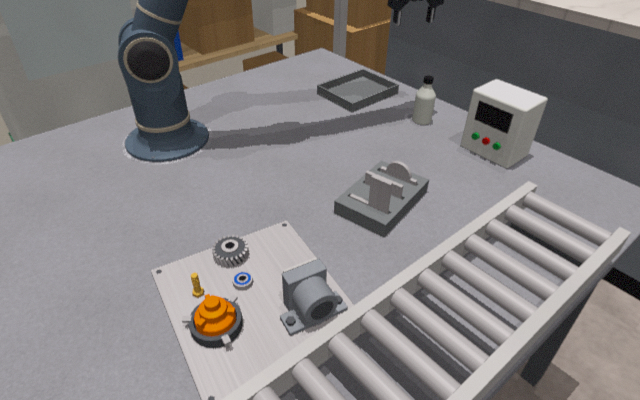

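The top view has +x up and +y left. The rack is near (245,210), with the square in its right slot at (265,200). The plate is near (400,195), the housing at (377,155) on its left half, and the gear, bearing and bolt sit at the lower right.

```bash
python3 - <<'E'
from h import *
f=np.load("top.npz"); W=f["W"]
def reg(r0,r1,c0,c1,z0,z1):
    w=W[r0:r1,c0:c1].reshape(-1,3); return w[(w[:,2]>z0)&(w[:,2]<z1)]
def rect(n,p):
    r=cv2.minAreaRect(p[:,:2].astype(np.float32)); print(n,len(p),np.median(p[:,2]).round(4),np.round(r[0],4),np.round(r[1],4),round(r[2],2)); return r
rect("rack",reg(165,255,190,300,.025,.042))
rect("sqblade",reg(165,230,245,290,.095,.125))
rect("sqfoot",reg(165,235,245,290,.0365,.06))
rect("round",reg(180,245,195,228,.06,.09)); rect("flat",reg(180,240,228,250,.05,.08))
rect("plate",reg(115,275,325,475,.005,.014))
h=reg(125,185,350,405,.078,.11); rect("housing top",h); print(np.histogram(h[:,2],8))
for r in range(150,182,2): print(r,[tuple(np.round(W[r,c],3)) for c in (365,376,387)])
E
```

```text
rack 3763 0.0351 [0.5428 0.2436] [0.1252 0.19  ] 12.93
sqblade 99 0.1082 [0.5795 0.1904] [0.0451 0.0083] 13.0
sqfoot 457 0.0374 [0.5528 0.1981] [0.1238 0.0965] 12.64
round 105 0.0705 [0.5318 0.3014] [0.0507 0.0093] 11.96
flat 194 0.0634 [0.5417 0.2416] [0.0883 0.0089] 12.97
plate 10995 0.0107 [ 0.5829 -0.1314] [0.3302 0.3506] 86.63
housing top 698 0.0844 [ 0.6711 -0.0653] [0.0702 0.0756] 79.17
(array([ 57,  75,  77, 100, 127, 157,  90,  15]), array([0.07806305, 0.07951333, 0.08096361, 0.08241388, 0.08386416,
       0.08531444, 0.08676472, 0.08821499, 0.08966527]))
150 [(np.float64(0.668), np.float64(-0.033), np.float64(0.086)), (np.float64(0.67), np.float64(-0.058), np.float64(0.082)), (np.float64(0.671), np.float64(-0.082), np.float64(0.078))]
152 [(np.float64(0.664), np.float64(-0.033), np.float64(0.085)), (np.float64(0.664), np.float64(-0.057), np.float64(0.084)), (np.float64(0.666), np.float64(-0.082), np.float64(0.079))]
154 [(np.float64(0.658), np.float64(-0.033), np.float64(0.088)), (np.float64(0.659), np.float64(-0.057), np.float64(0.087)), (np.float64(0.66), np.float64(-0.08
[... 1710 characters left out ...]
t64(-0.04), np.float64(0.011)), (np.float64(0.634), np.float64(-0.066), np.float64(0.012)), (np.float64(0.633), np.float64(-0.091), np.float64(0.015))]
176 [(np.float64(0.629), np.float64(-0.04), np.float64(0.008)), (np.float64(0.628), np.float64(-0.065), np.float64(0.013)), (np.float64(0.629), np.float64(-0.092), np.float64(0.011))]
178 [(np.float64(0.623), np.float64(-0.039), np.float64(0.013)), (np.float64(0.624), np.float64(-0.066), np.float64(0.01)), (np.float64(0.625), np.float64(-0.092), np.float64(0.009))]
180 [(np.float64(0.619), np.float64(-0.04), np.float64(0.009)), (np.float64(0.62), np.float64(-0.066), np.float64(0.008)), (np.float64(0.62), np.float64(-0.092), np.float64(0.01))]
```

```bash
cat >> h.py <<'E'
def down(yaw,s=1):  # tool x along s*(yaw direction), z down
    x=s*np.array([np.cos(yaw),np.sin(yaw),0]); z=np.array([0,0,-1.]); return np.stack([x,np.cross(z,x),z],1)
E
python3 - <<'E'
from h import *
print(np.round(sense()["tcp_rot"],2).tolist(), np.round(camera_params("wrist")["tool_from_camera"],3).tolist())
y=np.radians(12.95)
sol={}
for s in(1,-1):
    q=inverse_kinematics([.5795,.1904,.26],down(y,s)); q2=inverse_kinematics([.61,-.055,.10],down(np.radians(-11),s)); print(s,q,q2); 
    if q is not None and q2 is not None: sol[s]=abs(np.r_[q,q2].reshape(2,-1)[:,6]).max()
s=min(sol,key=sol.get); print("use",s)
movep([.5795,.1904,.26],down(y,s))
i,W=cloud("wrist"); cv2.imwrite("pics/w1.png",i[...,::-1]); np.savez("w1.npz",i=i,W=W)
movep([.60,-.055,.26],down(np.radians(-11),s))
i,W=cloud("wrist"); cv2.imwrite("pics/w2.png",i[...,::-1]); np.savez("w2.npz",i=i,W=W)
cv2.imwrite("pics/w12.png",np.hstack([cv2.resize(cv2.imread(f"pics/w{k}.png"),(400,250)) for k in(1,2)]))
print(sense()["time_s"],sense()["wrist_force"])
E
```

```text
[[-0.92, 0.4, -0.0], [0.4, 0.92, -0.0], [-0.0, -0.0, -1.0]] [[-0.0, -0.952, -0.306, 0.078], [1.0, -0.0, -0.0, 0.001], [0.0, -0.306, 0.952, -0.118], [0.0, 0.0, 0.0, 1.0]]
1 [-0.82432529  0.39591156  0.58935873  1.71829128 -0.2427769   1.10100403
 -1.50469327] [-0.44796847  0.62201977  0.66095006  1.85542851 -0.50251708  0.83702514
 -1.29449525]
-1 [-0.4167079   0.35793304  0.03953524  1.69418594 -0.01562019  1.08978015
  1.42436817] [-0.16084821  0.54620864  0.24760101  1.83849156 -0.18222932  0.77888683
  1.56110334]
use 1
3.0917 [-0.07211615 -0.91139462  0.0971158 ]
```

View pics/w12.png

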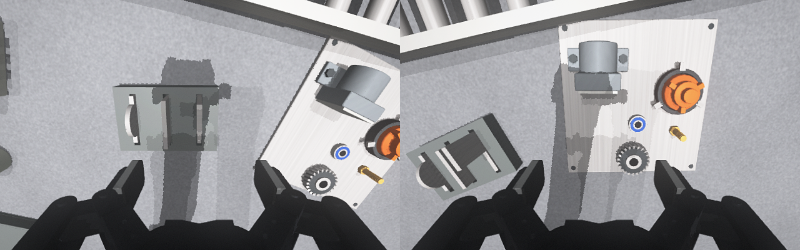

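The left picture (over the rack) shows the square in the right slot near (200,118), with the others left of it. The right picture (over the plate) shows the housing at (598,70) with its face looking down the image, and the gear, bearing and bolt clear of the corner.

```bash
python3 - <<'E'
from h import *
def rect(n,p):
    r=cv2.minAreaRect(p[:,:2].astype(np.float32)); print(n,len(p),np.median(p[:,2]).round(4),np.round(r[0],4),np.round(r[1],4),round(r[2],2))
def box(W,x,y,z):
    w=W.reshape(-1,3); return w[(w[:,0]>x[0])&(w[:,0]<x[1])&(w[:,1]>y[0])&(w[:,1]<y[1])&(w[:,2]>z[0])&(w[:,2]<z[1])]
W1=np.load("w1.npz")["W"]; W2=np.load("w2.npz")["W"]; W0=np.load("top.npz")["W"]
rect("blade w1",box(W1,(.53,.63),(.165,.215),(.1,.115)))
rect("blade all w1",box(W1,(.48,.64),(.165,.215),(.045,.115)))
rect("rack w1",box(W1,(.44,.65),(.12,.37),(.03,.04)))
for n,W in(("top",W0),("w2",W2)):
    p=box(W,(.615,.65),(-.12,-.02),(.02,.078))
    for _ in range(4):
        c=p.mean(0); nn=np.linalg.svd(p-c,full_matrices=False)[2][2]; nn*=np.sign(nn[0]); e=abs((p-c)@nn); p=p[e<max(.002,2*e.std())]
    print(n,len(p),c.round(4),nn.round(4),"yaw",np.degrees(np.arctan2(nn[1],nn[0])).round(2),"rms",e.std().round(4))
    t=np.array([-nn[1],nn[0]]); t/=np.linalg.norm(t); a=(p[:,:2]-c[:2])@t; print(" width range",np.percentile(a,[.5,99.5]).round(4), "mid",(c[:2]+t*np.mean(np.percentile(a,[.5,99.5]))).round(4))
    pl=box(W,(.56,.62),(-.10,-.03),(-.01,.03)); print(" plate z",np.median(pl[:,2]).round(4))
E
```

```text
blade w1 418 0.1084 [0.58   0.1923] [0.0445 0.0074] 12.96
blade all w1 497 0.1083 [0.58   0.1923] [0.0445 0.0079] 13.5
rack w1 13930 0.0354 [0.5431 0.2464] [0.125  0.1913] 12.77
top 195 [ 0.6352 -0.0581  0.0504] [ 9.822e-01 -1.878e-01  1.000e-04] yaw -10.83 rms 0.0002
 width range [-0.0298  0.0296] mid [ 0.6352 -0.0582]
 plate z 0.0107<stdin>:13: RuntimeWarning: Mean of empty slice.
  ret = um.true_divide(
Traceback (most recent call last):
IndexError: index 2 is out of bounds for axis 0 with size 0
```

```bash
python3 - <<'E'
from h import *
y=np.radians(12.95); R=down(y); x,yy=.5799,.1921
command_gripper(.045,30)
movep([x,yy,.20],R)
move_l([x,yy,.090],R,feed=.08,until_force=15) and print("CONTACT")
command_gripper(0.0,80)
s=sense(); print(s["finger_gap"],s["gripper_force"],s["position"],s["wrist_force"])
move_l([x,yy,.20],R,feed=.06)
s=sense(); print(s["finger_gap"],s["gripper_force"],s["position"],s["wrist_force"],s["time_s"])
i,W=cloud("wrist"); np.savez("w3.npz",i=i,W=W)
i,W=cloud("scene"); np.savez("s3.npz",i=i,W=W); cv2.imwrite("pics/s3.png",cv2.resize(i[100:300,280:520,::-1],None,fx=2.5,fy=2.5))
E
```

```text
0.0070487925463812474 78.25747489929199 [0.58024381 0.19206799 0.09039267] [ 0.05339586 -0.30348591  2.22394235]
0.007332377696013038 77.84805178642273 [0.57971448 0.19205298 0.19965381] [-0.19360043  0.63559839 -3.19668917] 8.5
```

View pics/s3.png

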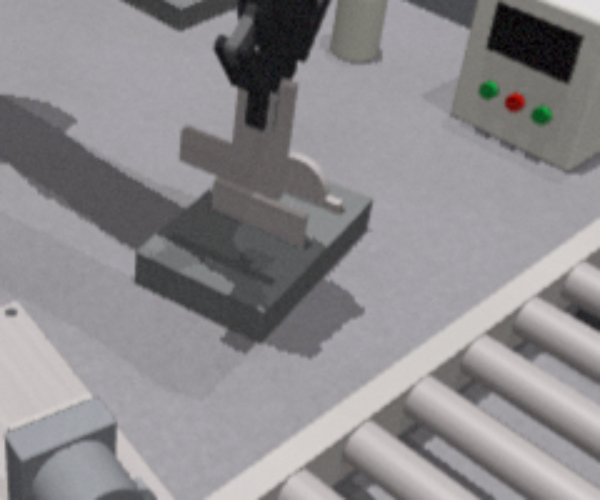

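The square hangs free in the fingers, clear of the rack, with the flat and round gauges still in their slots. I'll check its tilt and then carry it.

```bash
python3 - <<'E'
from h import *
W=np.load("s3.npz")["W"].reshape(-1,3); a=np.radians(12.95); ux=np.array([np.cos(a),np.sin(a)]); uy=np.array([-ux[1],ux[0]])
q=W[:,:2]-[.5797,.1921]; L=np.c_[q@ux,q@uy,W[:,2]]; L=L[(abs(L[:,1])<.012)&(abs(L[:,0])<.08)&(L[:,2]>.09)&(L[:,2]<.19)]
print(len(L),np.median(L[:,1]))
B=[(x,L[abs(L[:,0]-x)<.004][:,2]) for x in np.arange(-.06,.02,.008)]
b=np.array([(x,z.min(),z.max()) for x,z in B if len(z)>3]); print(b.round(4)); print("pitch bottom",np.polyfit(b[:,0],b[:,1],1)); m=b[:,0]<-.026; print("foot top",np.polyfit(b[m,0],b[m,2],1))
E
```

```text
971 -0.005464726246019629
[[-0.06    0.1176  0.1493]
 [-0.052   0.1181  0.1489]
 [-0.044   0.1169  0.1498]
 [-0.036   0.1178  0.1495]
 [-0.028   0.1179  0.1482]
 [-0.02    0.1179  0.1895]
 [-0.012   0.1193  0.1806]
 [-0.004   0.1176  0.1762]
 [ 0.004   0.1187  0.1859]
 [ 0.012   0.1175  0.19  ]]
pitch bottom [0.00896348 0.11813036]
foot top [-0.01904508  0.14828043]
```

```bash
python3 - <<'E'
from h import *
yh=np.radians(-10.83); n=np.array([np.cos(yh),np.sin(yh),0]); F=np.array([.6352,-.0582,0]); R=down(yh)
def P(gap,h): # TCP for heel 'gap' before the face, underside h above the plate (grip 76+6 mm over underside)
    p=F-n*(gap+.022); p[2]=.010+h+.082; return p
movep(P(.02,.09),R)
move_l(P(.02,.012),feed=.08)
print(np.round(sense()["wrist_force"],2))
i,W=cloud("top"); np.savez("t4.npz",i=i,W=W); cv2.imwrite("pics/t4.png",cv2.resize(i[110:290,310:490,::-1],None,fx=3.2,fy=3.2))
i,W=cloud("scene"); np.savez("s4.npz",i=i,W=W); cv2.imwrite("pics/s4.png",cv2.resize(i[180:380,140:400,::-1],None,fx=2.8,fy=2.8))
s=sense(); print(s["position"],s["finger_gap"],s["time_s"])
E
```

```text
[ 0.49  0.21 -3.01]
[ 0.59440391 -0.05040765  0.10465526] 0.007285936932484102 10.7833
```

View pics/s4.png

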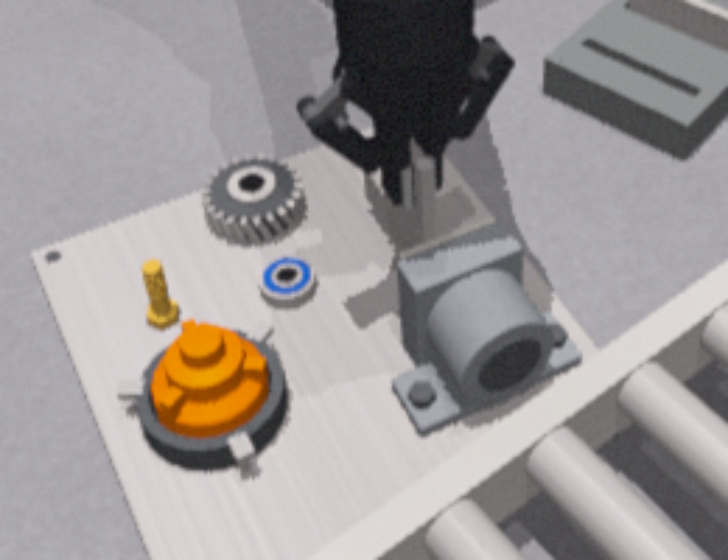

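The square is upright in front of the middle of the face, and the other parts are untouched. Next: lower to contact, push to the face, then preload.

```bash
python3 - <<'E'
from h import *
yh=np.radians(-10.83); n=np.array([np.cos(yh),np.sin(yh),0]); z=np.array([0,0,1.])
def st(t):
    s=sense(); f=np.array(s["wrist_force"]); p=np.array(s["position"]); print(t,"fn %.1f fz %.1f"%(f@n,f[2]),p.round(4),"gap to face %.4f"%((np.array([.6352,-.0582,0])-p)@n-.022),round(s["time_s"],2)); return p
p=st("start")
print(move_l(p-.03*z,feed=.015,until_force=8)); p=st("down")
print(move_l(p+.035*n,feed=.015,until_force=12)); p=st("push")
sleep(.5); st("settle")
E
```

```text
start fn -1.0 fz -3.6 [ 0.5944 -0.0504  0.1047] gap to face 0.0195 10.78
True
down fn -1.5 fz 4.1 [ 0.5942 -0.0504  0.0924] gap to face 0.0198 11.76
True
push fn -2.0 fz 5.0 [ 0.5949 -0.0506  0.0925] gap to face 0.0190 12.48
settle fn -1.6 fz 4.8 [ 0.5949 -0.0506  0.0925] gap to face 0.0191 12.98
```

The push stopped at about 0.7 mm without face contact, caught by friction on the plate. I'll lift 1 mm, push to the face, then press down.

```bash
python3 - <<'E'
from h import *
yh=np.radians(-10.83); n=np.array([np.cos(yh),np.sin(yh),0]); z=np.array([0,0,1.])
def st(t):
    s=sense(); f=np.array(s["wrist_force"]); p=np.array(s["position"]); print(t,"fn %.1f fz %.1f"%(f@n,f[2]),p.round(4),"gap to face %.4f"%((np.array([.6352,-.0582,0])-p)@n-.022),round(s["time_s"],2)); return p
p=st("start"); p[2]=.0937
move_l(p,feed=.01); p=st("lift")
for k in range(3):
    print(move_l(p+.03*n,feed=.015,until_force=12)); sleep(.3); p=st("push")
    if abs((np.array([.6352,-.0582,0])-p)@n-.022)<.004: break
print(move_l(p-.006*z,feed=.008,until_force=15)); sleep(.3); st("press")
E
```

```text
start fn -1.6 fz 4.8 [ 0.5949 -0.0506  0.0925] gap to face 0.0191 12.98
lift fn 0.3 fz -3.6 [ 0.5945 -0.0505  0.0932] gap to face 0.0194 13.37
True
push fn -0.3 fz 5.7 [ 0.6136 -0.0542  0.0926] gap to face -0.0001 15.03
True
press fn -1.8 fz 5.7 [ 0.6138 -0.0544  0.0926] gap to face -0.0003 15.68
```

Contact is at the expected place, but the stop relaxes the force. I'll build the preload with small commanded offsets past contact.

```bash
python3 - <<'E'
from h import *
yh=np.radians(-10.83); n=np.array([np.cos(yh),np.sin(yh),0]); z=np.array([0,0,1.])
F=np.array([.6352,-.0582,0]); R=down(yh)
def st(t):
    sleep(.3); s=sense(); f=np.array(s["wrist_force"]); p=np.array(s["position"]); print(t,"fn %.1f fz %.1f"%(f@n,f[2]),p.round(4),"gap %.4f"%((F-p)@n-.022),"grip %.0f"%s["gripper_force"],np.round(s["ft_torque"],2),round(s["time_s"],2)); return f
c=np.array(sense()["position"]); a=b=0.
f=st("start")
for k in range(14):
    up,pn=f[2]+3.4,-f@n
    if up>16 and pn>12: break
    if pn<=12: a+=.0007
    if up<=16: b+=.0005
    move_l(c+a*n-b*z,R,feed=.01); f=st("a %.4f b %.4f"%(a,b))
    if abs(f).max()>50: break
i,W=cloud("scene"); np.savez("s5.npz",i=i,W=W); cv2.imwrite("pics/s5.png",cv2.resize(i[180:380,140:400,::-1],None,fx=2.8,fy=2.8))
E
```

```text
start fn -0.5 fz 5.7 [ 0.6138 -0.0543  0.0926] gap -0.0003 grip 79 [-0.01  0.14 -0.01] 15.97
a 0.0007 b 0.0005 fn -4.6 fz 7.4 [ 0.6129 -0.054   0.0924] gap 0.0007 grip 80 [0.37 1.22 0.02] 16.56
a 0.0014 b 0.0010 fn -7.7 fz 12.8 [ 0.6131 -0.0541  0.0924] gap 0.0005 grip 81 [ 0.38  1.75 -0.01] 17.11
a 0.0021 b 0.0010 fn -9.9 fz 12.8 [ 0.6133 -0.0542  0.0925] gap 0.0003 grip 81 [ 0.55  2.11 -0.07] 17.66
a 0.0028 b 0.0010 fn -9.4 fz 15.5 [ 0.6135 -0.0542  0.0925] gap 0.0001 grip 81 [0.58 2.41 0.01] 18.21
a 0.0035 b 0.0010 fn -10.4 fz 15.9 [ 0.6136 -0.0543  0.0925] gap -0.0001 grip 81 [0.67 2.79 0.03] 18.76
a 0.0042 b 0.0010 fn -12.1 fz 18.1 [ 0.6138 -0.0543  0.0925] gap -0.0003 grip 81 [ 0.74  3.09 -0.02] 19.31
```

View pics/s5.png

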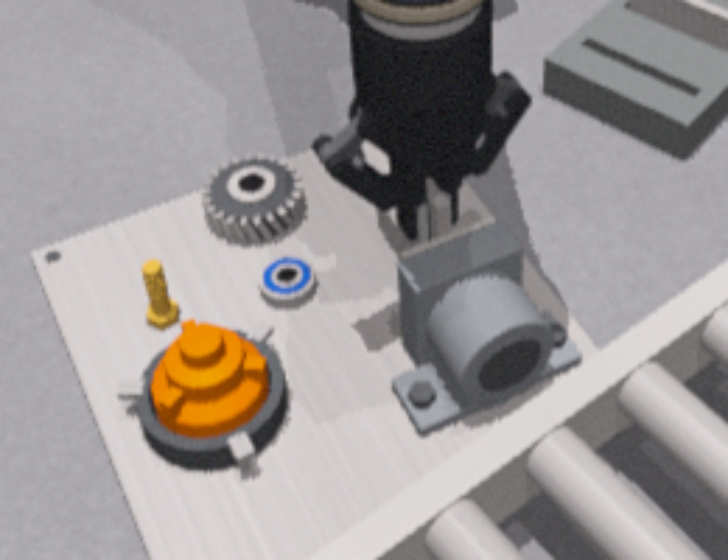

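The picture shows the blade at the face with the other parts untouched. To be sure the horizontal force comes from the face and not from friction on the plate, I'll unload the down force and see whether it persists.

```bash
python3 - <<'E'
from h import *
yh=np.radians(-10.83); n=np.array([np.cos(yh),np.sin(yh),0]); z=np.array([0,0,1.])
F=np.array([.6352,-.0582,0]); R=down(yh)
def st(t):
    sleep(.3); s=sense(); f=np.array(s["wrist_force"]); p=np.array(s["position"]); r=np.array(s["tcp_rot"]); print(t,"pn %.1f down %.1f"%(-f@n,f[2]+3.4),p.round(4),"gap %.4f"%((F-p)@n-.022),"tilt along n %.4f"%(r[:,2]@n),"t",np.round(s["ft_torque"],2),round(s["time_s"],2)); return f
c=np.array([.6138,-.0543,.0926])
f=st("now")
for a,b in((.0042,0),(.0042,-.001),(.0042,-.002),(.0042,-.003),(.0055,-.003)):
    move_l(c+a*n-b*z,R,feed=.01); f=st("a %.4f b %.4f"%(a,b))
    if f[2]+3.4<2: break
E
```

```text
now pn 12.8 down 21.6 [ 0.6138 -0.0543  0.0925] gap -0.0003 tilt along n -0.0105 t [0.68 3.09 0.01] 19.66
a 0.0042 b 0.0000 pn 12.1 down 14.7 [ 0.6139 -0.0544  0.0924] gap -0.0003 tilt along n -0.0097 t [ 0.48  2.02 -0.02] 20.21
a 0.0042 b -0.0010 pn 8.7 down 8.0 [ 0.6139 -0.0543  0.0925] gap -0.0003 tilt along n -0.0096 t [0.35 1.52 0.02] 20.76
a 0.0042 b -0.0020 pn 6.2 down 1.9 [ 0.6139 -0.0543  0.0927] gap -0.0003 tilt along n -0.0097 t [ 0.22  1.31 -0.02] 21.31
```

With the plate nearly unloaded (1.9 N), the normal force stays at 6.2 N with no motion, so the face contact is real. I'll restore the preload, cancel the 0.01 rad compliance tilt and verify.

```bash
python3 - <<'E'
from h import *
yh=np.radians(-10.83); n=np.array([np.cos(yh),np.sin(yh),0]); z=np.array([0,0,1.])
F=np.array([.6352,-.0582,0]); R0=down(yh)
def st(t):
    sleep(.4); s=sense(); f=np.array(s["wrist_force"]); p=np.array(s["position"]); r=np.array(s["tcp_rot"]); print(t,"pn %.1f down %.1f"%(-f@n,f[2]+3.4),p.round(4),"gap %.4f"%((F-p)@n-.022),"tilt n %.4f yaw err %.4f"%(r[:,2]@n,np.arctan2(r[1,0],r[0,0])-yh),"gap %.4f"%s["finger_gap"],np.round(s["ft_torque"],2),round(s["time_s"],2)); return f
c=np.array([.6138,-.0543,.0926])
def tilt(e): return cv2.Rodrigues(e*np.cross(-z,n))[0]@R0   # tool z gains +e along n
for a,b,e in((.0055,-.0015,0),(.0055,-.0015,.006),(.0060,-.0005,.010),(.0065,.0005,.010)):
    move_l(c+a*n-b*z,tilt(e),feed=.01); f=st("a %.4f b %.4f e %.3f"%(a,b,e))
sleep(1); st("hold")
i,W=cloud("scene"); np.savez("s6.npz",i=i,W=W)
W=W.reshape(-1,3); q=W-F; L=np.c_[q@n,q@np.array([-n[1],n[0],0]),W[:,2]]; L=L[(L[:,0]>-.10)&(L[:,0]<.01)&(abs(L[:,1])<.012)&(L[:,2]>.088)&(L[:,2]<.114)]
print("blade pts",len(L),"n range",np.percentile(L[:,0],[2,50,98]).round(4),"top z",np.percentile(L[:,2],98).round(4))
E
```

```text
a 0.0055 b -0.0015 e 0.000 pn 11.4 down 9.0 [ 0.614  -0.0543  0.0926] gap -0.0004 tilt n -0.0126 yaw err 0.0000 gap 0.0069 [0.41 2.03 0.01] 22.0
a 0.0055 b -0.0015 e 0.006 pn 10.5 down 8.0 [ 0.6139 -0.0543  0.0925] gap -0.0003 tilt n -0.0069 yaw err 0.0001 gap 0.0074 [ 0.43  2.18 -0.01] 22.65
a 0.0060 b -0.0005 e 0.010 pn 14.8 down 16.7 [ 0.6139 -0.0543  0.0924] gap -0.0003 tilt n -0.0043 yaw err 0.0002 gap 0.0069 [ 0.65  3.06 -0.  ] 23.31
a 0.0065 b 0.0005 e 0.010 pn 18.9 down 24.7 [ 0.6139 -0.0544  0.0924] gap -0.0003 tilt n -0.0055 yaw err 0.0003 gap 0.0070 [0.72 3.81 0.06] 23.97
hold pn 17.3 down 24.2 [ 0.6139 -0.0544  0.0924] gap -0.0003 tilt n -0.0055 yaw err 0.0002 gap 0.0070 [0.7  3.77 0.08] 25.37
blade pts 198 n range [-0.0233 -0.0089  0.0013] top z 0.1133
```

Steady: about 17 N on the face and 24 N on the plate, at rest, heel within 0.5 mm, tilt under 0.006 rad.

```bash
python3 -c "
from rig import *
print(finish_job())"
```

```text
the job is handed in; nothing more can be done
None
```

I drew the square from its slot and handed it in still gripped, pressing about 24 N down on the plate and 17 N against the housing face. The wrist sensor and TCP position show it at rest and square-on, and in the pictures the other parts look undisturbed; no verdict was returned.

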